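# Set the pastry warmer's thumbwheel to green and start it

### The job

Switch on the pastry warmer on the counter: with a fingertip, roll its knurled thumbwheel by friction until the green bar clicks in at the white pointers, then press the red start button beside it all the way down and let it come up again. Leave the jar, the tin and the cup standing where they are, and finish with the hand clear of everything.

Things in the scene. Friction and masses are not known exactly. Their poses are not given: they have to be found in the camera images.
- pod: Pastry warmer, fixed to the counter, new place and yaw each time. Origin: on the counter (z = 0) under the centre of its green control box, 150 (x) by 200 (y) by 70 mm high. Its x points from the box to the steel warming plate (x 75 to 325, y -150 to 150 mm, 44 mm high, pastries up to 83 mm); z up. In its x, y the thumbwheel is centred at (0, 45) mm, the start button at (0, -60) mm.
- wheel_top (a point): Fixed point: top of the unpressed thumbwheel's rim, 92 mm above the counter, mid-width; axes as the pod's. Wheel: dark knurled cylinder, diameter 80 mm, 34 mm wide, level axle along pod y; its upper 22 mm stand out of a slot. Either side, 20 to 29 mm from its mid-plane, a brass cheek (50 mm long in x, top 80 mm above the counter) bears a white pointer line level with the wheel's top in x.
- carriage (a joint): How far the whole wheel on its sprung axle is pushed down, in m: 0 up, at most 0.009. 1 N starts it, then 1 N per mm (about 6 N at 5 mm); it comes up again by itself. Rim friction coefficient with a fingertip is about 0.5 or more, so a press of 5 to 6 N is enough to turn the wheel.
- wheel (a joint): Thumbwheel angle, rad. Grows as the wheel's top moves along pod -x (away from the warming plate); 1 rad is 40 mm at the rim. Clicks: 0.00 white bar at the top between the pointers, 0.60 blue, 1.20 green, 1.80 red; stops 0.12 beyond first and last. Starts on white or blue. Let go between two clicks it snaps into the nearer; 1 to 2 N at the rim turns it past a click.
- start (a joint): Travel of the red start button in m: 0 up, 0.006 fully pressed; springs back. Full press takes about 5 N.
- start_top (a point): Centre of the top face of the red start button (34 mm diameter, in a brass collar 50 mm across and 82 mm above the counter), 92 mm above the counter when up; it presses straight down 6 mm.
- jar: Loose amber glass jar with a brass lid, 64 mm diameter, 115 mm high, 0.35 kg, beside the warmer (pod +y or -y side). Origin at the centre of its underside. Bystander.
- tin: Loose red biscuit tin with brass lid, 89 x 59 x 72 mm high, 0.25 kg, beside the warmer (pod -y or +y side). Origin at the centre of its underside. Bystander.
- cup: Loose blue china cup, 76 mm across the rim, 60 mm high, 0.16 kg, in front of the control box, on the robot side. Origin at the centre of its underside. Bystander.

How it is judged:
By the outcome, as a careful person would: the job done as asked, in the order asked, and still so for the second after the job is handed in, with the robot touching nothing.
It also fails if it takes over 48 s, if anything falls off the work surface, if the arm or the gripper's body presses on something with over 40 N, if the wrist force passes 120 N, or if a joint passes its speed limit or range.

### The arm

A 6-joint arm with a two-finger parallel gripper is mounted at the origin on the work surface. World frame = base frame: x ahead of the robot, y to its left, z up, the work surface at z = 0. Lengths are in m, angles in rad, forces in N, time in s.
With the tool pointing down it reaches from about 0.3 to 0.875 m from the base axis. Payload 6.4 kg.
Tool frame: the origin (TCP) lies midway between the tips of the shut fingers; the grasp point (between the pads) lies 19 mm behind it; z points along the fingers, y is the line along which they close (so a half turn about z gives the same grasp; the last joint's range is limited). The gripper opens to 85 mm and grips with 20 to 120 N. Pads are 22 mm wide; open, the fingers measure 114 mm over their backs; the gripper's body (76 mm by 85 mm) begins 54 mm behind the grasp point. The pads swing forward as they close: fully open they stand 13 mm farther back than shut.
Start: joints at [1.058, 0.181, 1.607, -0, 1.354, -0.206], TCP at [0.174, 0.548, 0.231] pointing down, gripper open.
Joint ranges: [-2.99, 2.99], [-0.89, 2.07], [0.3, 2.58], [-1.14, 4.28], [0, 2.63], [-3.12, 3.12]. Speed limits (rad/s): [2.57, 2.57, 3.01, 3.14, 3.14, 3.14].

### API

Orientations are given as a unit quaternion [w, x, y, z].
In Python, from bench import ctrl gives the robot as it stands. The module is installed in compiled form; this text tells all that it offers.
- The arm moves only by the tool move_arm, never from a script. Its argument "plan" is one flat list of numbers, 6 for each row, row after row: the shift along the world's x, y, z in units of 50 mm (1.0 is 50 mm), then the turn, a rotation vector about the world's x, y, z in rad. A call has 1 to 10 rows; each row is the pose to reach, as a shift and turn from the pose commanded when the call began; what a row does not reach only later rows make up. A row lasts 1/8 s, in which the tool goes at most 62.5 mm and 10.7 degrees, less where a joint would pass 70% of its speed; a pose out of reach is approached as far as the arm can. A call with a gripper value outside its range is refused whole. "grip" is the finger opening in mm, from 0 to 85.4, set as the call begins (left out, the last holds). The fingers move at their own pace and stop on an object; the grip force is fixed at half the most. Time passes only in rows, so rows that repeat a pose let the fingers close. It gives the time, the measured TCP pose, the force, the opening and the grip force at its end, in the units of the state.
- ctrl.get_obs(): the state, without advancing time (a new reading comes with each control period).
- ctrl.camera(name): name is "side" or "top" or "wrist"; returns a dict with "pixels" (480x640x3 uint8, red, green, blue), "fx", "fy", "cx", "cy" (pixels), "origin" and "attitude" of the camera in the world. Camera axes: x right, y down, z forward; pixel columns grow to the right and rows downward; lengths in m; the calibration is good to about 2 mm. A picture is of the moment at which its call begins. There is no depth.
- ctrl.hand_in(): hands the job in; it is judged then, once.
The state is a dict: "time_s": time; "q": joint angles; "dq": joint speeds; "joint_efforts": joint torques, N m; "eef_pos": TCP position; "eef_rot": TCP orientation; "wrist_force": force on the tool from outside, world axes, zero at the start; "torque": the same for the moment, N m; "opening": opening from 0.0 (shut) to 1.0 (fully open); "grasp_force": force on a finger pad.
Only numpy, scipy, OpenCV 4.12 (cv2) and the standard library are available. Lean on these libraries where they do the work, as an engineer would, in place of code of your own. Each camera call takes 0.05 s, during which the arm holds its last target. There are 200 camera calls.

## Working session

There is one attempt and no reset: what is moved stays moved. The work goes in short steps, Python scripts to look and compute and a tool call to move; the robot and the scene stay as the last step left them, time stands still between calls to the robot, and variables do not carry over. Pictures are saved under pics/ and viewed, at most 10 in all, crops included, and the job is handed in when it is done.

Besides the shell and the picture viewer there is one more tool, called after "Call:" in YAML: its name, and indented under it one key for each argument. move_arm: Moves the arm, as the interface text tells. Its arguments: {"type":"object","properties":{"plan":{"type":"array"},"grip":{"type":"number"}},"required":["plan"]}

```bash
mkdir -p pics; cat > h.py <<'E'
import numpy as np, cv2
from bench import ctrl
def snap(n,f):
    c=ctrl.camera(n); cv2.imwrite(f'pics/{f}.png',c['pixels'][:,:,::-1]); np.save(f'pics/{f}.npy',c,allow_pickle=True); return c
def load(f): return np.load(f'pics/{f}.npy',allow_pickle=True).item()
def R(c):
    a=np.array(c['attitude'],float)
    if a.shape==(3,3): return a
    from scipy.spatial.transform import Rotation as Ro
    return Ro.from_quat([a[1],a[2],a[3],a[0]]).as_matrix()
def ray(c,u,v,z):
    d=R(c)@np.array([(u-c['cx'])/c['fx'],(v-c['cy'])/c['fy'],1]); o=np.array(c['origin']); return o+d*(z-o[2])/d[2]
def proj(c,p):
    q=R(c).T@(np.array(p)-np.array(c['origin'])); return c['cx']+c['fx']*q[0]/q[2], c['cy']+c['fy']*q[1]/q[2]
E
python3 - <<'E'
from h import *
for n in ('top','side'):
    c=snap(n,n+'0'); print(n,c['origin'],np.array(c['attitude']),c['fx'])
print({k:np.round(v,3) for k,v in ctrl.get_obs().items()})
E
```

```text
top [0.49244791 0.04843547 0.86272765] [ 0.01626206 -0.69967862  0.71373497 -0.02770869] 506.91778750853985
side [0.22981301 0.51618158 0.79361987] [ 0.09330037 -0.2481611   0.90845    -0.32315586] 520.8317631838867
{'time_s': np.float64(0.1), 'q': array([ 1.058,  0.181,  1.608, -0.   ,  1.354, -0.206]), 'dq': array([ 0.   , -0.003, -0.001, -0.001, -0.001, -0.001]), 'joint_efforts': array([ 0.0000e+00, -4.4588e+01, -3.5224e+01, -0.0000e+00,  4.0000e-03,
        0.0000e+00]), 'eef_pos': array([0.173, 0.548, 0.231]), 'eef_rot': array([-0.   ,  0.153,  0.988, -0.001]), 'wrist_force': array([-0.296, -0.075, -0.224]), 'torque': array([0.002, 0.042, 0.035]), 'grasp_force': np.float64(0.0), 'opening': np.float64(1.002)}
```

View pics/top0.png

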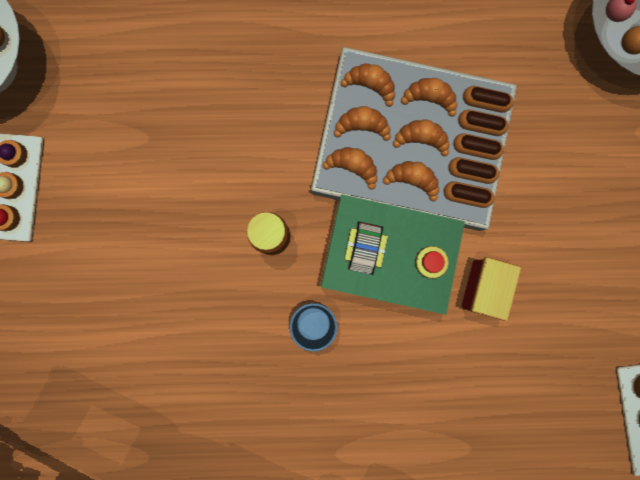

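View pics/side0.png

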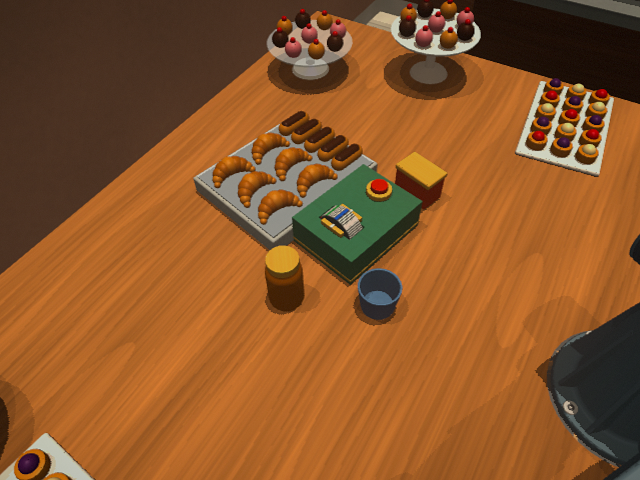

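The top view shows the plate above, the green box with its wheel at about (367,248) with the blue bar between the brass cheeks, and the red button at (433,262). The jar is at (268,232), the cup at (313,327) and the tin at (492,289). The side view agrees.

```bash
python3 - <<'E'
from h import *
from scipy.ndimage import center_of_mass
c=load('top0'); im=c['pixels']; hsv=cv2.cvtColor(im,cv2.COLOR_RGB2HSV)
H,S,V=[hsv[:,:,i].astype(int) for i in range(3)]
uu,vv=np.meshgrid(range(640),range(480)); roi=(uu>310)&(uu<470)&(vv>190)&(vv<320)
def cen(m): v,u=np.nonzero(m); return u.mean(),v.mean(),len(u)
red=roi&((H<8)|(H>172))&(S>150)&(V>100)&(uu>415)&(uu<450)&(vv>245)&(vv<280)
ru=cen(red); B=ray(c,*ru[:2],.092); print('button',ru,B)
br=roi&(H>20)&(H<35)&(S>120)&(V>100)&(uu<400)&(vv>215)&(vv<280)
n,l,st,ce=cv2.connectedComponentsWithStats(br.astype(np.uint8))
print(st,ce)
L=[ray(c,*ce[i],.08) for i in range(1,n) if st[i,4]>30]; print('cheeks',L)
g=roi&(H>55)&(H<95)&(S>80)
k=max(cv2.findContours(g.astype(np.uint8),0,2)[0],key=cv2.contourArea)
r=cv2.minAreaRect(k); pts=[ray(c,*p,.07) for p in cv2.boxPoints(r)]; print('box',np.round(pts,3),np.mean(pts,0))
bl=roi&(H>100)&(H<130)&(S>100)&(V>60)&(uu<400); print('blue',cen(bl),ray(c,*cen(bl)[:2],.092))
for n,u,v,z in (('jar',268,232,.115),('cup',313,327,.06),('tin',497,289,.072)): print(n,ray(c,u,v,z))
cv2.imwrite('pics/z.png',cv2.resize(im[190:320,315:470,::-1],None,fx=5,fy=4.6,interpolation=2))
E
```

```text
button (np.float64(433.0497076023392), np.float64(261.62573099415204), 342) [ 0.5077174  -0.13633161  0.092     ]
[[     0      0    640    480 306880]
 [   348    229      9     13     81]
 [   379    235      8     14     75]
 [   345    246      8     15     86]
 [   375    253      8     14     78]] [[319.45268509 239.49186327]
 [352.37037037 234.83950617]
 [382.68       241.56      ]
 [348.38372093 252.84883721]
 [378.92307692 259.65384615]]
cheeks [array([ 0.55195359, -0.01513119,  0.08      ]), array([ 0.54060495, -0.06191418,  0.08      ]), array([ 0.52414501, -0.00827911,  0.08      ]), array([ 0.51268226, -0.05530426,  0.08      ])]
box [[ 0.473  0.036  0.07 ]
 [ 0.617  0.001  0.07 ]
 [ 0.57  -0.195  0.07 ]
 [ 0.427 -0.158  0.07 ]] [ 0.52196777 -0.07889375  0.07      ]
blue (np.float64(355.0), np.float64(262.8582677165354), 127) [ 0.50822621 -0.01711991  0.092     ]
jar [0.55589159 0.11239443 0.115     ]
cup [0.40957857 0.04865355 0.06      ]
tin [ 0.46337063 -0.23993097  0.072     ]
```

View pics/z.png

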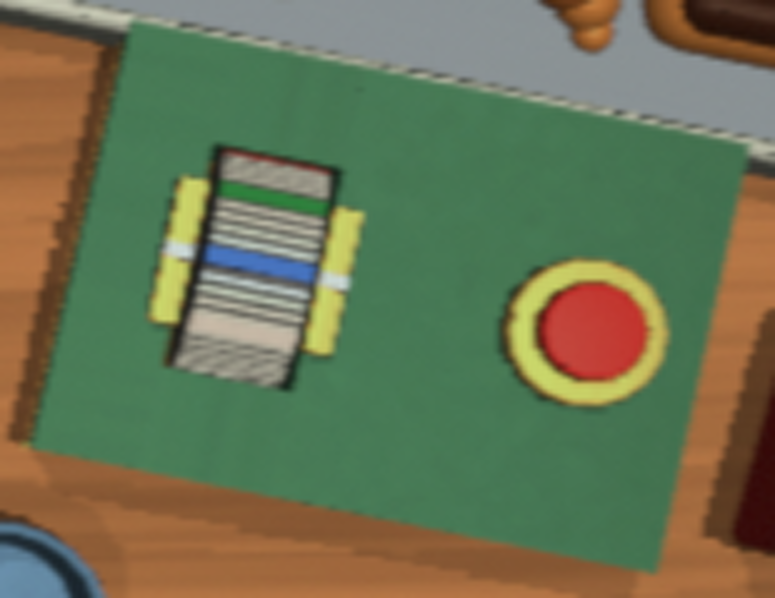

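Blue sits at the pointers, with green one click towards the plate. The wheel top is at about (0.532, -0.035), the yaw is -13.7°, and the drag is 24 mm along pod -x.

Call:
move_arm:
  plan: [0.2,-0.35,0,0,0,0.01,0.6,-0.95,0,0,0,0.02,1.1,-1.7,0,0,0,0.03,1.6,-2.5,0,0,0,0.04,2.1,-3.3,0,0,0,0.05,2.6,-4.1,0,0,0,0.06,3.1,-4.9,0,0,0,0.068,3.6,-5.7,0,0,0,0.068,4.1,-6.5,0,0,0,0.068,4.4,-7.0,0,0,0,0.068]
  grip: 0

```text
time_s: 1.35
eef_pos: [0.3943, 0.1963, 0.2311]
eef_rot: [-0.0, 0.12, 0.993, -0.0]
wrist_force: [0.7, -0.3, 0.6]
opening: -0.003
grasp_force: 0.0
```

Call:
move_arm:
  plan: [0.4,-0.6,0,0,0,0,0.9,-1.4,-0.1,0,0,0,1.4,-2.2,-0.3,0,0,0,1.9,-3.0,-0.6,0,0,0,2.3,-3.7,-1.0,0,0,0,2.7,-4.3,-1.4,0,0,0,2.9,-4.6,-1.7,0,0,0,3.0,-4.7,-1.9,0,0,0,3.0,-4.7,-2.0,0,0,0,3.0,-4.7,-2.0,0,0,0]

```text
time_s: 2.6
eef_pos: [0.5431, -0.036, 0.1311]
eef_rot: [-0.0, 0.119, 0.993, 0.0]
wrist_force: [0.2, 0.4, 0.3]
opening: 0.003
grasp_force: 0.0
```

```bash
python3 - <<'E'
from h import *
c=snap('wrist','w1'); o=ctrl.get_obs(); print({k:np.round(o[k],4) for k in ('time_s','eef_pos','eef_rot','wrist_force','opening')}); print(c['origin'])
print('W',proj(c,(.5325,-.0352,.092)))
E
```

```text
{'time_s': np.float64(2.65), 'eef_pos': array([ 0.5434, -0.036 ,  0.1316]), 'eef_rot': array([0.    , 0.1186, 0.9929, 0.    ]), 'wrist_force': array([ 0.568 ,  1.3323, -0.0152]), 'opening': np.float64(0.002)}
[ 0.47482123 -0.02049044  0.27449481]
W (np.float64(322.3516360419631), np.float64(247.3923589044454))
```

View pics/w1.png

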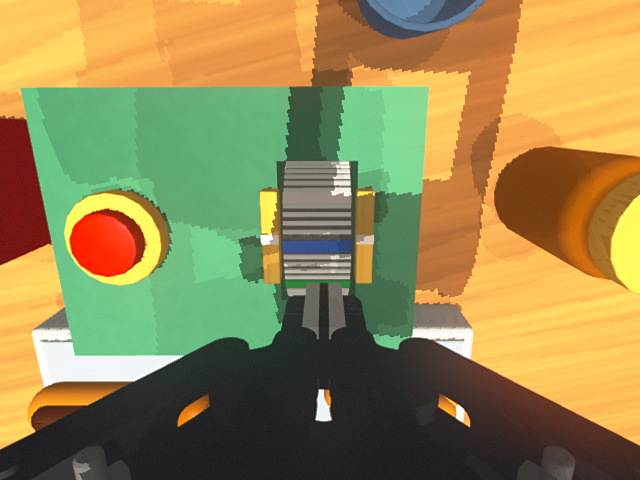

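The wrist view shows the blue bar at (317,246) between the pointers, the fingertips just above it at (323,300), and the button at (108,246), which matches the projection. Descending.

Call:
move_arm:
  plan: [0,0,-0.2,0,0,0,0,0,-0.4,0,0,0,0,0,-0.55,0,0,0,0,0,-0.65,0,0,0,0,0,-0.72,0,0,0,0,0,-0.78,0,0,0,0,0,-0.82,0,0,0,0,0,-0.86,0,0,0,0,0,-0.88,0,0,0,0,0,-0.88,0,0,0]

```text
time_s: 3.9
eef_pos: [0.5442, -0.037, 0.0878]
eef_rot: [0.001, 0.119, 0.993, -0.0]
wrist_force: [1.7, 0.6, 4.6]
opening: -0.003
grasp_force: 2.3
```

Call:
move_arm:
  plan: [0,0,-0.03,0,0,0,-0.05,0.01,-0.04,0,0,0,-0.11,0.03,-0.04,0,0,0,-0.17,0.04,-0.04,0,0,0,-0.23,0.06,-0.04,0,0,0,-0.29,0.07,-0.04,0,0,0,-0.35,0.09,-0.04,0,0,0,-0.41,0.1,-0.04,0,0,0,-0.48,0.12,-0.04,0,0,0,-0.48,0.12,-0.04,0,0,0]

```text
time_s: 5.15
eef_pos: [0.5198, -0.031, 0.0859]
eef_rot: [0.0, 0.119, 0.993, -0.0]
wrist_force: [-1.4, -1.0, 6.5]
opening: -0.002
grasp_force: 3.3
```

```bash
python3 - <<'E'
from h import *
o=ctrl.get_obs(); print({k:np.round(o[k],4) for k in ('time_s','eef_pos','wrist_force')})
snap('wrist','w2')
c=snap('side','s2'); u,v=map(int,proj(c,(.5325,-.0352,.092)))
a=cv2.resize(c['pixels'][v-50:v+50,u-60:u+60,::-1],None,fx=5,fy=5,interpolation=2); cv2.imwrite('pics/s2c.png',a)
E
```

```text
{'time_s': np.float64(5.15), 'eef_pos': array([ 0.5198, -0.031 ,  0.0859]), 'wrist_force': array([-1.4004, -1.0139,  6.4656])}
```

View pics/w2.png

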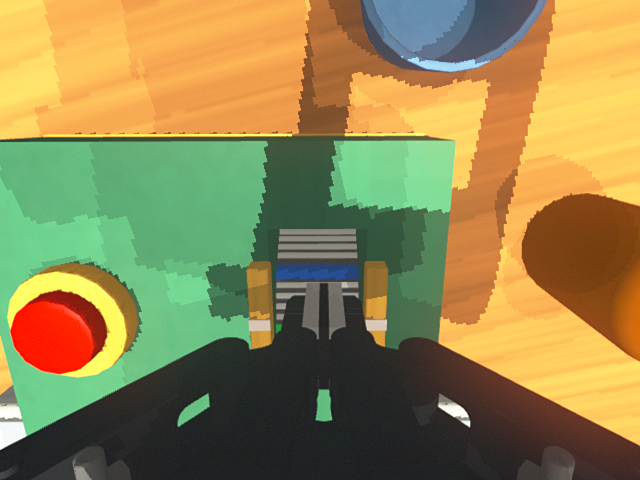

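The wheel rolled: the blue bar is at row 272 and the pointers are at row 325. The blue bar is roughly 20 mm in front of the pointers, so I'll lift straight up and check.

Call:
move_arm:
  plan: [0,0,0.06,0,0,0,0,0,0.15,0,0,0,0,0,0.3,0,0,0,0,0,0.55,0,0,0,0.1,0,0.8,0,0,0,0.3,0,1.0,0,0,0,0.6,-0.1,1.1,0,0,0,0.9,-0.2,1.1,0,0,0,1.0,-0.2,1.1,0,0,0,1.0,-0.2,1.1,0,0,0]

```text
time_s: 6.5
eef_pos: [0.5697, -0.0407, 0.1402]
eef_rot: [-0.0, 0.119, 0.993, 0.0]
wrist_force: [0.5, -0.6, 0.5]
opening: -0.001
grasp_force: 0.0
```

```bash
python3 - <<'E'
from h import *
o=ctrl.get_obs(); print({k:np.round(o[k],4) for k in ('time_s','eef_pos','wrist_force')})
c=snap('wrist','w3'); u,v=map(int,proj(c,(.5325,-.0352,.092))); print(u,v)
hsv=cv2.cvtColor(c['pixels'],cv2.COLOR_RGB2HSV);H,S,V=cv2.split(hsv)
m=((H<8)|(H>174))&(S>180)&(V>120); m[:,300:]=0
k=max(cv2.findContours(m.astype(np.uint8),0,2)[0],key=cv2.contourArea); e=cv2.fitEllipse(k); print(e, ray(c,*e[0],.092), proj(c,(.5077,-.1363,.092)))
E
```

```text
{'time_s': np.float64(6.5), 'eef_pos': array([ 0.5697, -0.0407,  0.1402]), 'wrist_force': array([ 0.5331, -0.5649,  0.4867])}
318 189
((103.68151092529297, 186.4849090576172), (63.18474197387695, 73.1712875366211), 121.03515625) [ 0.50604372 -0.13775501  0.092     ] (np.float64(107.73772361890724), np.float64(189.03931746659805))
```

View pics/w3.png

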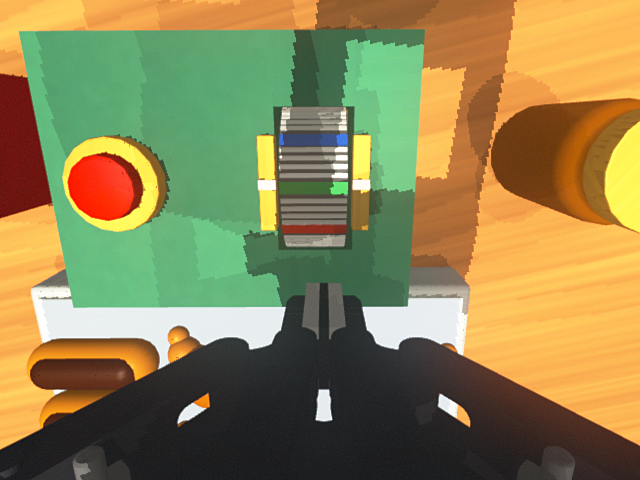

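The green bar at (313,188) is clicked in level with the white pointers (row 185). The button is at (104,186), which casts to about (0.507, -0.137). Next is to move over it and press.

Call:
move_arm:
  plan: [-0.2,-0.3,0,0,0,0,-0.5,-0.75,0,0,0,0,-0.8,-1.25,0,0,0,0,-1.1,-1.65,0,0,0,0,-1.26,-1.92,-0.1,0,0,0,-1.26,-1.92,-0.3,0,0,0,-1.26,-1.92,-0.5,0,0,0,-1.26,-1.92,-0.7,0,0,0,-1.26,-1.92,-0.85,0,0,0,-1.26,-1.92,-0.9,0,0,0]

```text
time_s: 7.8
eef_pos: [0.5064, -0.1363, 0.0944]
eef_rot: [-0.001, 0.119, 0.993, 0.0]
wrist_force: [-0.2, 0.0, 0.2]
opening: -0.003
grasp_force: 0.0
```

Call:
move_arm:
  plan: [0,0,-0.04,0,0,0,0,0,-0.08,0,0,0,0,0,-0.12,0,0,0,0,0,-0.15,0,0,0,0,0,-0.17,0,0,0,0,0,-0.17,0,0,0]

```text
time_s: 8.55
eef_pos: [0.5069, -0.1369, 0.0871]
eef_rot: [0.0, 0.119, 0.993, -0.0]
wrist_force: [-0.7, 2.0, 4.0]
opening: 0.003
grasp_force: 2.1
```

Call:
move_arm:
  plan: [0,0,-0.01,0,0,0,0,0,-0.02,0,0,0,0,0,-0.03,0,0,0,0,0,-0.04,0,0,0,0,0,-0.04,0,0,0]

```text
time_s: 9.18
eef_pos: [0.507, -0.137, 0.0859]
eef_rot: [0.0, 0.119, 0.993, -0.0]
wrist_force: [-3.1, 2.1, 12.0]
opening: 0.0
grasp_force: 6.6
```

The force has jumped to 12 N with z stuck at 0.0859, so the button is on its stop. Now release and retreat up, then back towards the robot's open side.

Call:
move_arm:
  plan: [0,0,0.05,0,0,0,0,0,0.15,0,0,0,0,0,0.35,0,0,0,0,0,0.7,0,0,0,0,0,1.2,0,0,0,0,0,1.8,0,0,0,-0.4,0,2.4,0,0,0,-0.8,0,2.8,0,0,0,-1.0,0,3.0,0,0,0,-1.0,0,3.0,0,0,0]

```text
time_s: 10.42
eef_pos: [0.4567, -0.1371, 0.2357]
eef_rot: [0.001, 0.119, 0.993, -0.0]
wrist_force: [-0.2, -0.1, -0.5]
opening: -0.002
grasp_force: 0.0
```

```bash
python3 - <<'E'
from h import *
o=ctrl.get_obs(); print({k:np.round(o[k],4) for k in ('time_s','eef_pos','wrist_force')})
c=snap('side','s4'); u,v=map(int,proj(c,(.51,-.08,.092)))
cv2.imwrite('pics/s4c.png',cv2.resize(c['pixels'][v-90:v+120,u-130:u+130,::-1],None,fx=2.8,fy=2.8,interpolation=2))
E
```

```text
{'time_s': np.float64(10.425), 'eef_pos': array([ 0.4567, -0.1371,  0.2357]), 'wrist_force': array([-0.2028, -0.057 , -0.4959])}
```

View pics/s4c.png

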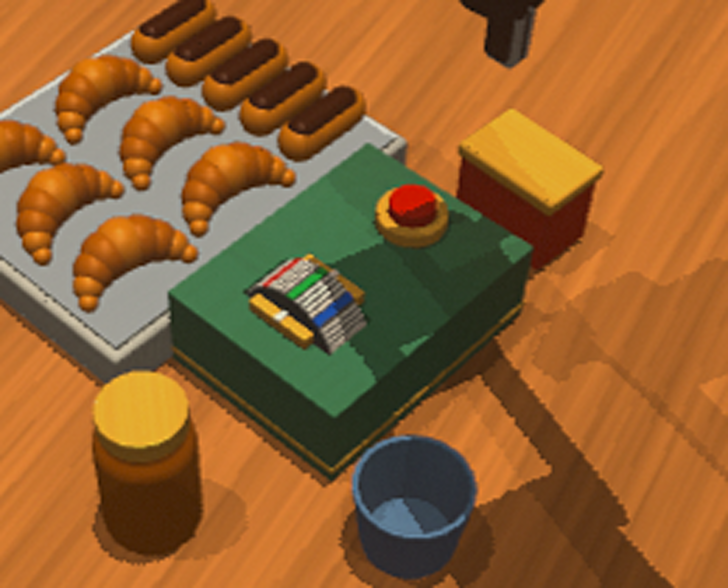

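The crop shows green on top at (305,287), the button up at (412,205), and the jar, tin and cup where they were. The fingers are well above everything, so I'm handing in.

```bash
python3 -c "
from bench import ctrl
print(ctrl.hand_in())"
```

```text
the job is handed in; nothing more can be done
None
```

The wheel is clicked in on green, the start button was pressed to its stop and came back up, the jar, tin and cup stand where they were, the hand is clear, and the job is handed in at about 10.4 s (no verdict was shown).

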